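# Pack the gauge clamp with spacers and hold it closed

### The arm

A 6-joint arm with a two-finger parallel gripper is mounted at the origin on the work surface. World frame = base frame: x ahead of the robot, y to its left, z up, the work surface at z = 0. Lengths are in m, angles in degrees, forces in N, time in s.
With the tool pointing down it reaches from about 0.3 to 0.75 m from the base axis. Payload 8.5 kg.
Tool frame: the origin (TCP) lies on the centre line of the jaws, within the pads' length; the fingertips stand 22 mm ahead of it and the grasp point (between the pads) lies 3 mm ahead of it (env.tip_reach is the distance from the TCP to the fingertips, in m); y points along the fingers, z is the direction in which the jaws open and shut, and the axes are right-handed (so a half turn about y gives the same grasp; the last joint's range is limited). The gripper opens to 85 mm and grips with 20 to 120 N. Pads are 22 mm wide; open, the fingers measure 114 mm over their backs; the gripper's body (76 mm by 85 mm) begins 54 mm behind the grasp point. The pads swing forward as they close: fully open they stand 13 mm farther back than shut.
Start: joints at [-81.778, 21.807, 74.336, -0, 83.858, -12.336], TCP at [0.193, -0.515, 0.253] pointing down, gripper open.
Joint ranges: [-178.18, 178.18], [-50.72, 133.34], [12.68, 142.11], [-81.47, 261.47], [9.98, 163.14], [-165.26, 165.26]. Speed limits (degrees/s): [136.94, 136.94, 180, 180, 180, 180].

### API

Orientations are given as a 3x3 rotation matrix whose columns are the frame's x, y, z axes.
In Python, from rig import env, get_image gives the robot as it stands. The module is installed in compiled form; this text tells all that it offers.
- The arm moves only by the tool carry_out, never from a script. Its argument "targets" is a list that holds one entry, the list of rows, each a list of 7 numbers: the closure, from 0 (fully open) to 1 (shut), then the shift along the world's x, y, z in mm, then the turn, a rotation vector about the world's x, y, z in degrees. In form: [[[claw, dx, dy, dz, ax, ay, az], ...]]. A call has 1 to 20 rows; each row is the pose to reach, as a shift and turn from the pose commanded when the call began; what a row does not reach only later rows make up. A row lasts 1/12 s, in which the tool goes at most 41.7 mm and 7.16 degrees, less where a joint would pass 70% of its speed; a pose out of reach is approached as far as the arm can. A call with a gripper value outside its range is refused whole. The fingers move at their own pace and stop on an object; "squeeze" is the grip in N (left out, the last holds). Time passes only in rows, so rows that repeat a pose let the fingers close. It gives the time, the measured TCP pose, the force and the opening at its end, in the units of the state.
- env.observe(): the state, without advancing time (a new reading comes with each control period).
- get_image(name): name is "scene" or "top"; returns a dict with "img" (420x560x3 uint8, red, green, blue), "fx", "fy", "cx", "cy" (pixels), "rvec" (rotation vector, rad) and "tvec" (3), from world to camera coordinates, as OpenCV has them. Camera axes: x right, y down, z forward; pixel columns grow to the right and rows downward; lengths in m; the calibration is good to about 2 mm. A picture is of the moment at which its call begins. There is no depth.
- env.close_job(): hands the job in, once; it reports no verdict.
The state is a dict: "time_s": time; "q": joint angles; "qvel": joint speeds; "joint_efforts": joint torques, N m; "position": TCP position; "tool_rot": TCP orientation; "ft_force": force on the tool from outside, world axes, zero at the start; "wrist_torque": the same for the moment, N m; "grip_width": finger opening in m.
Only numpy, scipy, OpenCV 4.12 (cv2) and the standard library are available. Lean on these libraries where they do the work, as an engineer would, in place of code of your own. Each camera call takes 0.05 s, during which the arm holds its last target.

### The job

Press the red zero button on the grey readout fully down and let it come back up; then add blue spacers from the mat to the one already standing in the gap of the bench clamp, upright and side by side, one at a time, until the sprung jaw, pushed towards the stop, closes firmly on the stack instead of running out of travel. Finish while still pushing the jaw with the fingers, so that the stack stays tight between jaw and stop: do not let go at the end. One or both of the loose spacers are needed; a spare stays on the mat away from the clamp, and the white ring, the watch movement and the glass dish are left where they are.

Things in the scene. Friction and masses are not known exactly. Their poses are not given: they have to be found in the camera images.
- zero (a joint): travel of the red zero button, 0 = up, 0.006 m = fully down (about 5 N); a spring brings it back
- zero_top (a point): centre of the top face of the red round button (26 mm across), on top of the grey readout box (90 x 120 mm, 35 mm tall) standing fixed on the bench; it is pressed straight down
- clamp_bed (a point): centre of the top face of the clamp's flat dull green bed, 12 mm above the bench; bed 180 mm long (its x) x 58 mm wide (its y), fixed. Its x axis points from the sprung jaw to the stop; spacers stand on this face, their x along its x, on its centre line (within 10 mm)
- jaw (a joint): travel of the sprung steel jaw along the bed towards the stop: 0 = fully open (where its spring keeps it), 0.022 m = end of its travel. The spring resists with about 2 N at 0 and 5.5 N at 0.022. If it reaches the end of its travel the stack is still too thin and another spacer fits; if it stops before that, it has closed on the stack. Within the last 2 mm of its travel (over 0.020) there is already room for one more spacer, which then closes surely
- jaw_face (a point): centre of the sprung jaw's inner face, 18 mm above the bed, moving with the jaw; axes as the bed's. The jaw is a steel plate 10 mm thick (from this face towards -x), 36 mm wide, its top 37 mm above the bed (49 mm above the bench); the fingers push on its black outer face, 10 to 11 mm behind this point, and there is 50 mm of empty bed behind it
- stop_face (a point): centre of the steel inner face of the stop, 18 mm above the bed; axes as the bed's. The face is a stiffly sprung plate 8 mm thick (towards +x), 36 mm wide, its top 34 mm above the bed, that gives 1 mm for 3.5 N, at most 4 mm; 4 mm behind it stands the fixed dark stop block with a brass screw on top. Gap between jaw_face and stop_face with the jaw open and nothing pushed: 38 to 60 mm, different every time
- spacer_a_mid (a point): a blue metal spacer block, 14 thick (its x) x 44 long (its y) x 36 mm tall (z up), about 60 g; this point is its centre, 18 mm above its underside. The three spacers are alike. At the start this one stands upright loose on the mat
- spacer_b_mid (a point): a blue metal spacer block, 14 thick (its x) x 44 long (its y) x 36 mm tall (z up), about 60 g; this point is its centre, 18 mm above its underside. The three spacers are alike. At the start this one stands upright loose on the mat
- spacer_c_mid (a point): a blue metal spacer block, 14 thick (its x) x 44 long (its y) x 36 mm tall (z up), about 60 g; this point is its centre, 18 mm above its underside. The three spacers are alike. At the start this one stands upright in the gap, loose, within 3 mm of the stop
- casing_ring_mid (a point): bystander: white plastic ring, 44 mm across, 12 mm tall, loose; this point is its centre
- movement_mid (a point): bystander: silvery watch movement, a disc 36 mm across and 10 mm thick with a brass winding stem, loose; this point is its centre
- dish_mid (a point): bystander: small glass dish, 70 mm across, 18 mm tall, loose; this point is on its axis, 9 mm up
Not all that is in view belongs to the job. Of the things that look like the part that bears clamp_bed, take the one that is farthest to the robot's left at the start.

How it is judged:
By the outcome, as a careful person would: the job done as asked, in the order asked, and still so for the second after the job is handed in, while the arm keeps its last pose, push and grip.
It also fails if it takes over 72 s, if anything falls off the work surface, if the arm or the gripper's body presses on something with over 40 N, if the wrist force passes 120 N, or if a joint passes its speed limit or range.

## Working session

There is one attempt and no reset: what is moved stays moved. The work goes in short steps, Python scripts to look and compute and a tool call to move; the robot and the scene stay as the last step left them, time stands still between calls to the robot, and variables do not carry over. Pictures are saved under pics/ and viewed, and the job is handed in when it is done.

Besides the shell and the picture viewer there is one more tool, called after ">>>" as a command line: name --argument value ..., lists and objects as JSON in quotes. carry_out: Moves the arm, as the interface text tells. Its arguments: {"type":"object","properties":{"targets":{"type":"array"},"squeeze":{"type":"number"}},"required":["targets"]}

```bash
mkdir -p pics; cat > h.py <<'E'
import numpy as np, cv2
from rig import env, get_image
def snap(n,fn):
    d=get_image(n); cv2.imwrite('pics/'+fn+'.png',d['img'][:,:,::-1]); 
    import pickle; pickle.dump(d,open(fn+'.pkl','wb')); return d
def ray(d,u,v):
    R,_=cv2.Rodrigues(np.array(d['rvec'],float)); t=np.array(d['tvec'],float).ravel()
    r=R.T@np.array([(u-d['cx'])/d['fx'],(v-d['cy'])/d['fy'],1.0]); return -R.T@t, r
def onz(d,u,v,z):
    c,r=ray(d,u,v); return c+r*(z-c[2])/r[2]
def proj(d,p):
    q,_=cv2.projectPoints(np.array(p,float).reshape(-1,3),np.array(d['rvec'],float),np.array(d['tvec'],float),np.array([[d['fx'],0,d['cx']],[0,d['fy'],d['cy']],[0,0,1]],float),None); return q[:,0]
E
python3 - <<'E'
from h import *
for n in('scene','top'):
    d=snap(n,n+'0'); print(n,d['fx'],d['cx'],d['cy'],ray(d,280,210))
o=env.observe(); print(o, env.tip_reach)
E
```

```text
scene 422.94626417809656 278.8255229215407 212.27530446806455 (array([1.20256553, 0.20833026, 0.55970434]), array([-0.75964846, -0.28675564, -0.58373116]))
top 521.7338437083141 277.7677120719781 210.82735730893697 (array([ 0.36416902, -0.05154313,  1.10775239]), array([ 0.18069409,  0.01713673, -0.98340063]))
{'time_s': 0.1, 'q': array([-8.17773438e+01,  2.18382025e+01,  7.43762395e+01,  3.81871865e-04,
        8.38599689e+01, -1.23360546e+01]), 'qvel': array([ 0.00490526, -0.22703206, -0.2041786 , -0.01310609, -0.00979684,
       -0.03356545]), 'joint_efforts': array([ 4.06057676e-03, -4.49218833e+01, -2.31655061e+01, -1.46624616e-04,
        3.73087460e-03, -2.16726886e-05]), 'position': array([ 0.19310655, -0.51475074,  0.25278801]), 'tool_rot': array([[-9.36313119e-01, -1.79184051e-04,  3.51166217e-01],
       [-3.51166148e-01,  1.28631165e-03, -9.36312278e-01],
       [-2.83936967e-04, -9.99999157e-01, -1.26731384e-03]]), 'ft_force': array([0.50973996, 0.83332817, 0.85364613]), 'wrist_torque': array([-0.03929986,  0.06192811,  0.02973077]), 'grip_width': 0.08527286463937508} 0.022
```

View pics/scene0.png

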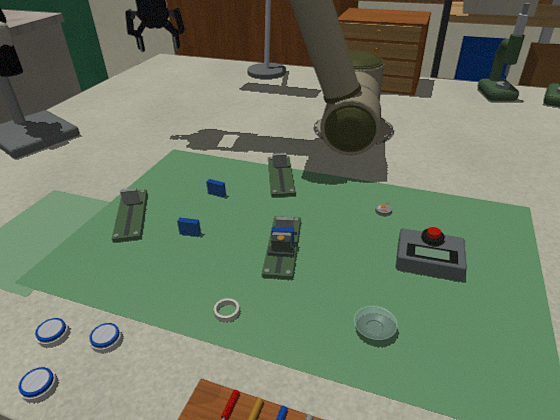

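View pics/top0.png

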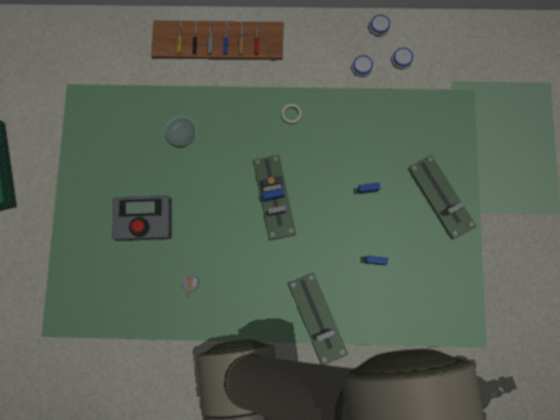

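```bash
python3 - <<'E'
import pickle,cv2
from h import *
d=pickle.load(open('top0.pkl','rb'))
a=d['img'][140:300,100:410]
a=np.clip(a.astype(float)*1.8,0,255).astype('uint8')
cv2.imwrite('pics/topc.png',cv2.resize(a[:110,130:310],None,fx=4.4,fy=4.4,interpolation=cv2.INTER_CUBIC)[:,:,::-1])
s=pickle.load(open('scene0.pkl','rb'))
cv2.imwrite('pics/scenec.png',cv2.resize(s['img'][205:285,250:320],None,fx=7,fy=7,interpolation=cv2.INTER_CUBIC)[:,:,::-1])
def rep(d,lab,mask):
    n,l,st,ce=cv2.connectedComponentsWithStats(mask.astype('uint8'))
    for i in range(1,n):
        if st[i,4]>25: print(lab,st[i],ce[i])
for nm,d in(('top',d),('scene',s)):
    h=cv2.cvtColor(d['img'],cv2.COLOR_RGB2HSV)
    H,S,V=h[...,0],h[...,1],h[...,2]
    rep(d,nm+' blue',(H>105)&(H<130)&(S>140)&(V>40)); rep(d,nm+' red',((H<8)|(H>172))&(S>170)&(V>90))
    print(onz(d,*( (273,197) if nm=='top' else (285,245)),0.03))
E
```

```text
top blue [224  38   3  16  31] [225.16129032  45.06451613]
top blue [359 184  20   8 121] [368.5785124  187.32231405]
top blue [263 189  21  11 141] [272.85106383 193.93617021]
top blue [366 257  21   7 113] [376.28318584 259.96460177]
top red [255  38   3  15  37] [256.08108108  44.89189189]
top red [132 221  11  11  93] [137.         225.61290323]
[ 0.58982548 -0.01741224  0.03      ]
scene blue [ 455   36   48   45 1449] [476.18357488  57.62180814]
scene blue [501  64   6  15  47] [503.44680851  71.4893617 ]
scene blue [207 179  19  18 216] [215.90740741 187.42592593]
scene blue [178 218  22  18 267] [188.50187266 226.25468165]
scene blue [272 227  22  18 125] [284.248 230.296]
scene blue [ 36 318  30  24 181] [ 51.36464088 331.96132597]
scene blue [ 90 323  29  25 181] [104.88950276 337.39779006]
scene blue [ 19 367  34  30 263] [ 36.99239544 384.27756654]
scene blue [277 406  10  14  90] [281.8        413.06666667]
scene red [427 227  14   9  90] [433.66666667 230.75555556]
scene red [222 390  18  28 188] [230.01595745 403.32978723]
[ 0.61867986 -0.00353312  0.03      ]
```

View pics/topc.png

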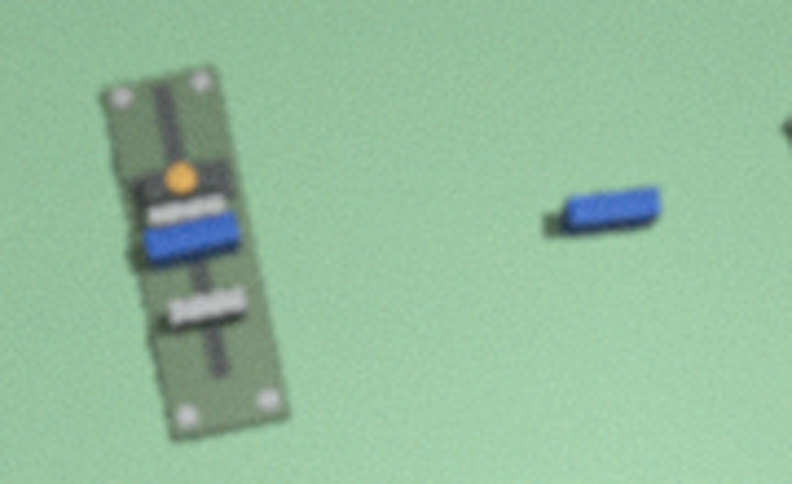

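View pics/scenec.png

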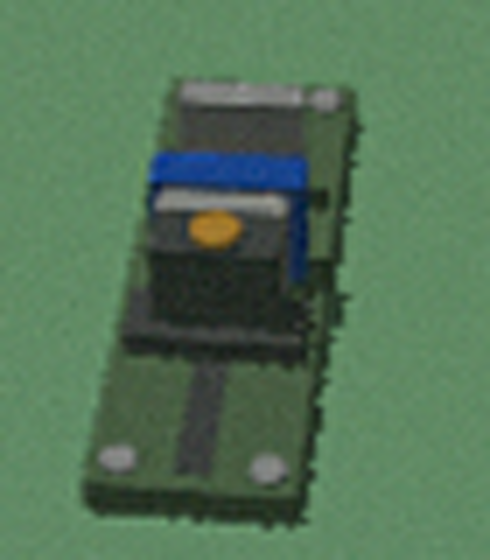

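```bash
cat > meas.py <<'E'
from h import *
import pickle,sys
def top_blue(d,vmin):
    img=cv2.resize(d['img'],None,fx=4,fy=4,interpolation=cv2.INTER_CUBIC)
    h=cv2.cvtColor(img,cv2.COLOR_RGB2HSV); H,S,V=h[...,0],h[...,1],h[...,2]
    m=((H>105)&(H<130)&(S>140)&(V>vmin)).astype('uint8')
    out=[]
    for c in cv2.findContours(m,cv2.RETR_EXTERNAL,cv2.CHAIN_APPROX_NONE)[0]:
        if cv2.contourArea(c)<600: continue
        r=cv2.minAreaRect(c); b=(cv2.boxPoints(r)+.5)/4-.5
        out.append(b)
    return out
def rect_w(d,b,z):
    P=np.array([onz(d,u,v,z)[:2] for u,v in b]); c=P.mean(0)
    e1=P[1]-P[0]; e2=P[2]-P[1]
    if np.linalg.norm(e1)<np.linalg.norm(e2): e1,e2=e2,e1
    a=np.degrees(np.arctan2(e1[1],e1[0]))%180
    return c.round(4),(np.linalg.norm(e1)*1e3).round(1),(np.linalg.norm(e2)*1e3).round(1),round(a,1)
E
python3 - <<'E'
from meas import *
d=pickle.load(open('top0.pkl','rb'));s=pickle.load(open('scene0.pkl','rb'))
h=cv2.cvtColor(d['img'],cv2.COLOR_RGB2HSV)
print('V top/side', h[183:196,273,2],h[183:193,369,2], h[255:266,376,2])
for v in(40,70,90,100,110):
    for b in top_blue(d,v):
        z=.048 if b[:,0].mean()<300 else .036
        print(v,b.mean(0).round(1),rect_w(d,b,z))
print(h[225,225:229],h[170,262],h[210,262],h[230,278],h[225,350])
# button
for D in(d,s):
    hh=cv2.cvtColor(D['img'],cv2.COLOR_RGB2HSV);m=((hh[...,0]<8)|(hh[...,0]>172))&(hh[...,1]>150)&(hh[...,2]>60)
    n,l,st,ce=cv2.connectedComponentsWithStats(m.astype('uint8'))
    for i in range(1,n):
        if st[i,4]>60: print(st[i],ce[i],onz(D,*ce[i],.043))
c=d['img'][205:250,105:180]; cv2.imwrite('pics/btn.png',np.clip(cv2.resize(c,None,fx=8,fy=8,interpolation=cv2.INTER_CUBIC)[:,:,::-1]*1.6,0,255))
E
```

```text
V top/side [ 69  51  72  93 104 100  88  93 100 104 108 108 104] [ 98 107 108 110 113 108  93  66  49  64] [111 107 110 114 117 118 116 101  72  68 100]
40 [376.2 259.9] (array([ 0.4608, -0.2319]), np.float64(42.7), np.float64(12.2), np.float64(85.7))
40 [273.1 194.2] (array([ 0.592 , -0.0181]), np.float64(42.6), np.float64(16.8), np.float64(102.4))
40 [368.6 187.4] (array([ 0.6127, -0.2179]), np.float64(42.7), np.float64(14.6), np.float64(98.0))
70 [376.4 260. ] (array([ 0.4608, -0.2322]), np.float64(42.0), np.float64(12.2), np.float64(85.7))
70 [273.  193.5] (array([ 0.5934, -0.0178]), np.float64(42.6), np.float64(14.1), np.float64(102.4))
70 [368.7 187. ] (array([ 0.6136, -0.2181]), np.float64(42.0), np.float64(12.9), np.float64(97.9))
90 [376.6 259.9] (array([ 0.4609, -0.2327]), np.float64(41.2), np.float64(11.6), np.float64(85.1))
90 [273.2 193.1] (array([ 0.5942, -0.0181]), np.float64(41.7), np.float64(12.1), np.float64(103.1))
90 [369.  186.7] (array([ 0.6143, -0.2186]), np.float64(41.0), np.float64(11.5), np.float64(98.3))
100 [376.8 259.7] (array([ 0.4614, -0.2331]), np.floa
[... 202 characters left out ...]
64(39.5), np.float64(10.4), np.float64(98.3))
110 [377.  259.5] (array([ 0.4617, -0.2336]), np.float64(39.5), np.float64(9.4), np.float64(85.1))
[[ 65  59 108]
 [ 65  58 110]
 [ 65  57 107]
 [ 65  59 108]] [58 48 74] [67 59 95] [56 50 81] [ 65  55 115]
[254  38   5  16  71] [256.08450704  45.54929577] [0.92728266 0.02732448 0.043     ]
[131 220  13  12 125] [137.192 225.608] [0.52152559 0.26252321 0.043     ]
[426 227  16  12 139] [433.44604317 232.36690647] [0.50661787 0.26036971 0.043     ]
[222 390  18  30 215] [230.14883721 403.95813953] [0.95116951 0.03866018 0.043     ][ WARN:0@1.260] global loadsave.cpp:1063 imwrite_ Unsupported depth image for selected encoder is fallbacked to CV_8U.
```

```bash
python3 - <<'E'
from meas import *
s=pickle.load(open('scene0.pkl','rb'))
c=s['img'][215:290,385:480]; cv2.imwrite('pics/btns.png',cv2.resize(c,None,fx=7,fy=7,interpolation=cv2.INTER_CUBIC)[:,:,::-1])
E
```

```text
(no output)
```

View pics/btn.png

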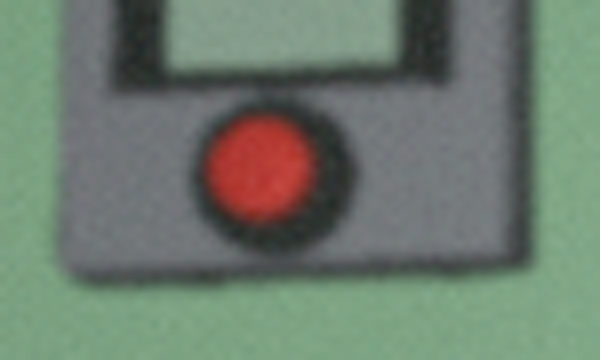

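View pics/btns.png

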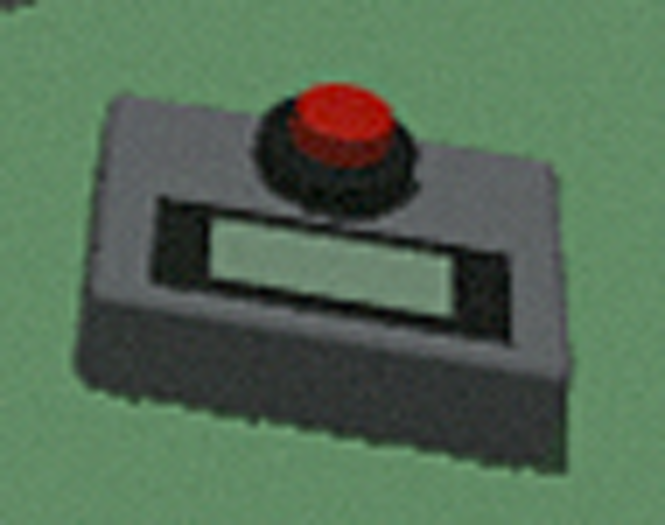

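```bash
cat >> h.py <<'E'
def tri(d1,p1,d2,p2):
    a,r=ray(d1,*p1); b,s=ray(d2,*p2)
    M=np.stack([r,-s],1); k=np.linalg.lstsq(M,b-a,rcond=None)[0]
    A=a+k[0]*r;B=b+k[1]*s; return ((A+B)/2).round(4), round(np.linalg.norm(A-B)*1e3,2)
E
python3 - <<'E'
from meas import *
d=pickle.load(open('top0.pkl','rb'));s=pickle.load(open('scene0.pkl','rb'))
print(tri(d,(137,225.4),s,(433.5,230.6)))
c=s['img'][170:245,165:240]; cv2.imwrite('pics/sps.png',cv2.resize(c,None,fx=7,fy=7,interpolation=cv2.INTER_CUBIC)[:,:,::-1])
def up(x0,y0,x1,y1,n,f=10):
    c=np.clip(d['img'][y0:y1,x0:x1]*1.7,0,255).astype('uint8'); cv2.imwrite('pics/'+n+'.png',cv2.resize(c,None,fx=f,fy=f,interpolation=cv2.INTER_CUBIC)[:,:,::-1])
up(250,150,300,240,'clampT',6.5)
E
```

```text
(array([0.5199, 0.2588, 0.057 ]), np.float64(0.11))
```

View pics/sps.png

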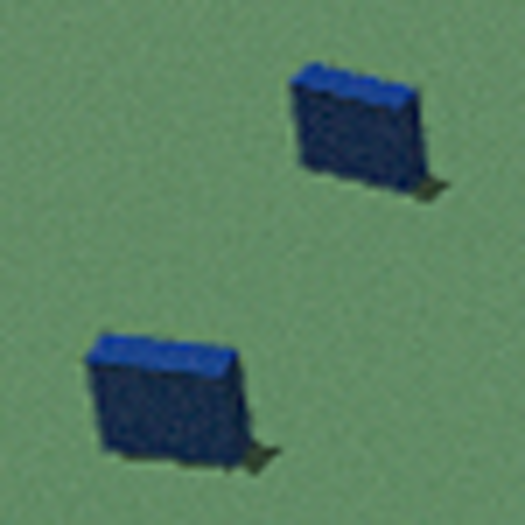

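View pics/clampT.png

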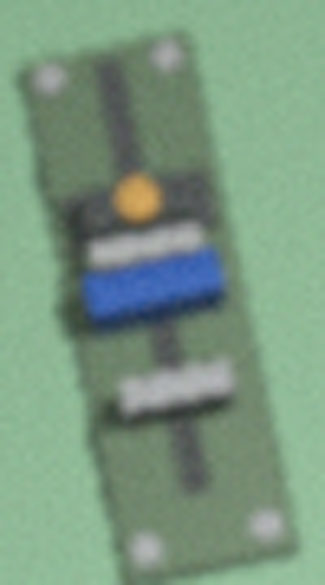

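```bash
python3 - <<'E'
from meas import *
d=pickle.load(open('top0.pkl','rb'))
W=lambda x,y,z:onz(d,250+(x+.5)/6.5-.5,150+(y+.5)/6.5-.5,z)[:2]
C=[W(25,73,.012),W(187,35,.012),W(297,550,.012),W(130,585,.012)]
print(np.round(C,4)); ctr=np.mean(C,0)
# screws
S=[W(50,78,.013),W(166,56,.013),W(266,525,.013),W(147,550,.013)]
print(np.round(S,4),np.mean(S,0),ctr)
ax=(S[0]+S[1]-S[2]-S[3])/2; print(np.linalg.norm(ax),np.degrees(np.arctan2(ax[1],ax[0])))
ax2=(C[0]+C[1]-C[2]-C[3])/2; print(np.linalg.norm(ax2),np.degrees(np.arctan2(ax2[1],ax2[0])))
ax/=np.linalg.norm(ax); o=np.mean(S,0); n=np.array([-ax[1],ax[0]])
f=lambda p:((p-o)@ax*1e3,(p-o)@n*1e3)
print('jaw inner top edge',f(W(120,380,.049)),f(W(230,360,.049)))
print('jaw back top edge',f(W(125,408,.049)),f(W(234,388,.049)))
print('stop plate far edge',f(W(90,243,.046)),f(W(200,223,.046)))
print('brass',f(W(138,198,.05)))
for v in (70,90):
  for b in top_blue(d,v):
    if b[:,0].mean()<300: print('c',f(rect_w(d,b,.048)[0]))
E
```

```text
[[ 0.6732  0.0276]
 [ 0.6873 -0.0263]
 [ 0.514  -0.0658]
 [ 0.5015 -0.0117]]
[[ 0.6714  0.0191]
 [ 0.6796 -0.0195]
 [ 0.5219 -0.0556]
 [ 0.513  -0.017 ]] [ 0.59646315 -0.01824881] [ 0.59402069 -0.01907323]
0.16210689222714014 12.877331160231924
0.17692176911169424 12.873506404924056
jaw inner top edge (np.float64(-31.009022718411632), np.float64(17.29492193712711)) (np.float64(-31.848410299391215), np.float64(-18.24055173842411))
jaw back top edge (np.float64(-40.19551002499355), np.float64(17.537203819489672)) (np.float64(-40.97296111191673), np.float64(-17.632965107880597))
stop plate far edge (np.float64(15.418472127727801), np.float64(17.830311126980185)) (np.float64(14.5928817655204), np.float64(-18.07644802822977))
brass (np.float64(25.807921354884144), np.float64(-0.14964034758122974))
c (np.float64(-2.886086255076964), np.float64(1.1201924865068993))
c (np.float64(-2.173066029852716), np.float64(0.6494461021118387))
```

>>> carry_out --targets '[[[1, 80, 190, 0, 0, 0, -2], [1, 160, 380, 0, 0, 0, -4], [1, 160, 380, 0, 0, 0, -4], [1, 160, 380, 0, 0, 0, -4], [1, 160, 380, 0, 0, 0, -4], [1, 160, 380, 0, 0, 0, -4], [1, 160, 380, 0, 0, 0, -4], [1, 160, 380, 0, 0, 0, -4], [1, 160, 380, 0, 0, 0, -4], [1, 160, 380, 0, 0, 0, -4], [1, 160, 380, 0, 0, 0, -4], [1, 327, 774, -100, 0, 0, -7.7], [1, 327, 774, -100, 0, 0, -7.7], [1, 327, 774, -100, 0, 0, -7.7], [1, 327, 774, -100, 0, 0, -7.7], [1, 327, 774, -100, 0, 0, -7.7], [1, 327, 774, -100, 0, 0, -7.7], [1, 327, 774, -100, 0, 0, -7.7], [1, 327, 774, -100, 0, 0, -7.7], [1, 327, 774, -100, 0, 0, -7.7]]]' --squeeze 40

```text
time_s: 1.77
position: [0.496, 0.2032, 0.1672]
tool_rot: [[-0.975, -0.0, 0.223], [-0.223, -0.0, -0.975], [0.001, -1.0, 0.0]]
ft_force: [-0.3, -1.4, 0.9]
grip_width: -0.0005
```

>>> carry_out --targets '[[[1, 0, 0, 0, 0, 0, 0], [1, 0, 0, 0, 0, 0, 0], [1, 0, 0, 0, 0, 0, 0]]]'

```text
time_s: 2.02
position: [0.4954, 0.2008, 0.1677]
tool_rot: [[-0.975, -0.001, 0.223], [-0.223, -0.0, -0.975], [0.001, -1.0, 0.0]]
ft_force: [0.2, -0.0, 1.1]
grip_width: -0.0001
```

>>> carry_out --targets '[[[1, 25, 58, -20, 0, 0, 0], [1, 25, 58, -20, 0, 0, 0], [1, 25, 58, -50, 0, 0, 0], [1, 25, 58, -75, 0, 0, 0], [1, 25, 58, -80, 0, 0, 0], [1, 25, 58, -80, 0, 0, 0], [1, 25, 58, -80, 0, 0, 0]]]'

```text
time_s: 2.6
position: [0.5213, 0.2584, 0.0895]
tool_rot: [[-0.975, 0.002, 0.221], [-0.221, 0.0, -0.975], [-0.002, -1.0, 0.0]]
ft_force: [0.6, 1.1, 0.3]
grip_width: 0.0006
```

```bash
python3 - <<'E'
from h import *
s=snap('scene','s1')
c=s['img'][150:290,370:510]; cv2.imwrite('pics/s1c.png',cv2.resize(c,None,fx=4,fy=4,interpolation=cv2.INTER_CUBIC)[:,:,::-1])
E
```

```text
(no output)
```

View pics/s1c.png

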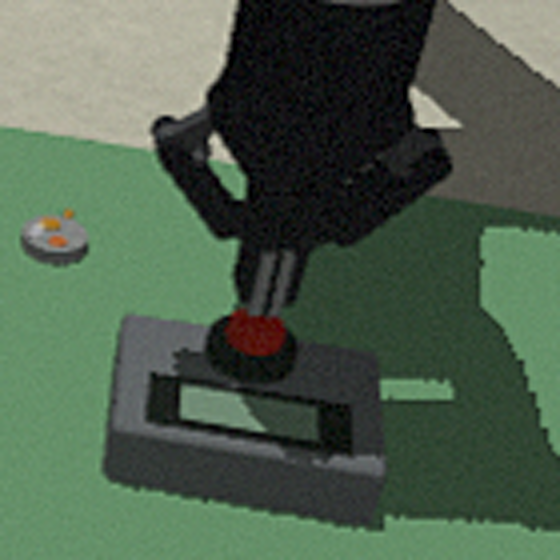

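The picture shows the closed tips centred just above the red button (crop about (262,312)). I press down in small steps.

>>> carry_out --targets '[[[1, 0, 0, -4, 0, 0, 0], [1, 0, 0, -8, 0, 0, 0], [1, 0, 0, -11, 0, 0, 0], [1, 0, 0, -13, 0, 0, 0], [1, 0, 0, -15, 0, 0, 0], [1, 0, 0, -15, 0, 0, 0]]]'

```text
time_s: 3.15
position: [0.521, 0.2592, 0.0732]
tool_rot: [[-0.975, 0.001, 0.223], [-0.223, -0.0, -0.975], [-0.001, -1.0, 0.0]]
ft_force: [-0.1, -1.7, 5.1]
grip_width: 0.0003
```

>>> carry_out --targets '[[[1, 0, 0, -1, 0, 0, 0], [1, 0, 0, -2, 0, 0, 0], [1, 0, 0, -2, 0, 0, 0]]]'

```text
time_s: 3.4
position: [0.521, 0.2592, 0.0729]
tool_rot: [[-0.975, 0.002, 0.223], [-0.223, -0.0, -0.975], [-0.002, -1.0, 0.0]]
ft_force: [-4.3, -2.5, 16.6]
grip_width: 0.0002
```

>>> carry_out --targets '[[[1, 0, 0, 3, 0, 0, 0], [1, 0, 0, 10, 0, 0, 0], [1, 0, 0, 30, 0, 0, 0], [1, 0, 0, 70, 0, 0, 0], [0.2, 10, -35, 100, 0, 0, -1], [0, 40, -200, 100, 0, 0, -4.7], [0, 40, -200, 100, 0, 0, -4.7], [0, 40, -200, 100, 0, 0, -4.7], [0, 40, -200, 100, 0, 0, -4.7], [0, 93, -477, 100, 0, 0, -4.7], [0, 93, -477, 100, 0, 0, -4.7], [0, 93, -477, 100, 0, 0, -4.7], [0, 93, -477, 100, 0, 0, -4.7], [0, 93, -477, 100, 0, 0, -4.7], [0, 93, -477, 100, 0, 0, -4.7], [0, 93, -477, 100, 0, 0, -4.7], [0, 93, -477, 100, 0, 0, -4.7], [0, 93, -477, 100, 0, 0, -4.7], [0, 93, -477, 100, 0, 0, -4.7]]]'

```text
time_s: 4.98
position: [0.6134, -0.2171, 0.1707]
tool_rot: [[-0.99, -0.001, 0.142], [-0.142, 0.001, -0.99], [0.001, -1.0, -0.001]]
ft_force: [-0.6, -0.2, -0.2]
grip_width: 0.0852
```

```bash
python3 - <<'E'
from h import *
s=snap('scene','s2');snap('top','t2');print(env.observe()['position'])
E
```

```text
[ 0.61356926 -0.21622796  0.17110275]
```

View pics/s2.png

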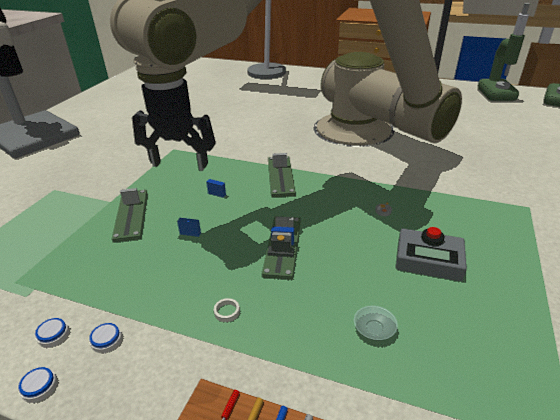

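View pics/t2.png

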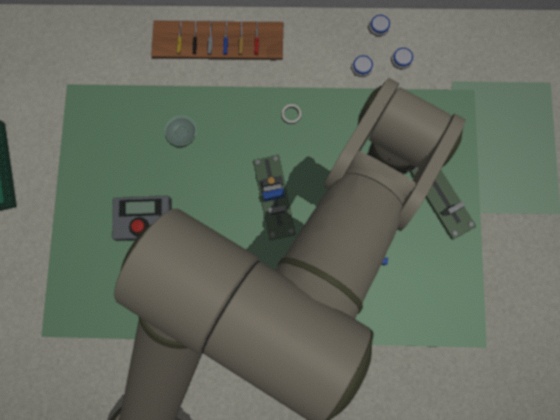

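```bash
python3 - <<'E'
from meas import *
d=pickle.load(open('top0.pkl','rb'));s=pickle.load(open('scene0.pkl','rb'))
print(tri(d,(368.85,186.9),s,(187.8,220.2)), onz(s,187.8,220.2,.036))
print(proj(s,[[.614,-.2183,.036]]))
hh=cv2.cvtColor(pickle.load(open('s2.pkl','rb'))['img'],cv2.COLOR_RGB2HSV);m=((hh[...,0]<8)|(hh[...,0]>172))&(hh[...,1]>150)&(hh[...,2]>60)
n,l,st,ce=cv2.connectedComponentsWithStats(m.astype('uint8')); print(ce[st[:,4]>60])
E
```

```text
(array([ 0.614 , -0.2185,  0.0351]), np.float64(0.03)) [ 0.61497798 -0.21781188  0.036     ]
[[187.83150384 219.88460209]]
[[279.4528007  209.30510062]
 [433.46478873 232.42957746]
 [230.0361991  404.12669683]]
```

>>> carry_out --targets '[[[0, 0.5, -2, -40, 0, 0, 0], [0, 0.5, -2, -75, 0, 0, 0], [0, 0.5, -2, -100, 0, 0, 0], [0, 0.5, -2, -120, 0, 0, 0], [0, 0.5, -2, -135, 0, 0, 0], [0, 0.5, -2, -141, 0, 0, 0], [0, 0.5, -2, -141, 0, 0, 0], [0, 0.5, -2, -141, 0, 0, 0]]]'

```text
time_s: 5.75
position: [0.6146, -0.2192, 0.0309]
tool_rot: [[-0.99, 0.001, 0.143], [-0.143, -0.0, -0.99], [-0.001, -1.0, 0.001]]
ft_force: [-0.9, 0.9, -0.4]
grip_width: 0.0855
```

>>> carry_out --targets '[[[1, 0, 0, 0, 0, 0, 0], [1, 0, 0, 0, 0, 0, 0], [1, 0, 0, 0, 0, 0, 0], [1, 0, 0, 0, 0, 0, 0], [1, 0, 0, 0, 0, 0, 0], [1, 0, 0, 0, 0, 0, 0]]]' --squeeze 30

```text
time_s: 6.25
position: [0.6145, -0.2199, 0.0309]
tool_rot: [[-0.99, 0.001, 0.142], [-0.142, -0.001, -0.99], [-0.001, -1.0, 0.001]]
ft_force: [-1.5, 1.2, 6.4]
grip_width: 0.0433
```

>>> carry_out --targets '[[[1, 0, 0, 10, 0, 0, 0], [1, 0, 0, 35, 0, 0, 0], [1, 0, 0, 70, 0, 0, 1], [1, -7, 38, 75, 0, 0, 2], [1, -14, 76, 75, 0, 0, 3], [1, -22, 114, 75, 0, 0, 4], [1, -29, 152, 75, 0, 0, 4.7], [1, -35, 185, 75, 0, 0, 4.7], [1, -37, 197.5, 75, 0, 0, 4.7], [1, -37, 197.5, 75, 0, 0, 4.7], [1, -37, 197.5, 75, 0, 0, 4.7], [1, -37, 197.5, 75, 0, 0, 4.7], [1, -37, 197.5, 75, 0, 0, 4.7]]]'

```text
time_s: 7.33
position: [0.5775, -0.0237, 0.105]
tool_rot: [[-0.975, 0.0, 0.221], [-0.221, -0.0, -0.975], [-0.0, -1.0, 0.0]]
ft_force: [-0.5, 0.3, -0.2]
grip_width: 0.0437
```

```bash
python3 - <<'E'
from h import *
s=snap('scene','s3');print(env.observe()['position'])
c=s['img'][120:300,200:360]; cv2.imwrite('pics/s3c.png',cv2.resize(c,None,fx=3.3,fy=3.3,interpolation=cv2.INTER_CUBIC)[:,:,::-1])
E
```

```text
[ 0.57740381 -0.02362399  0.10492603]
```

View pics/s3c.png

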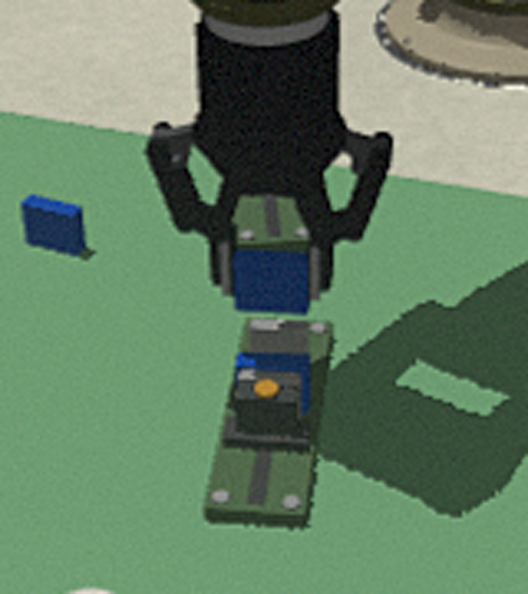

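```bash
python3 - <<'E'
from meas import *
s=pickle.load(open('s3.pkl','rb'))
img=cv2.resize(s['img'],None,fx=4,fy=4,interpolation=cv2.INTER_CUBIC)
h=cv2.cvtColor(img,cv2.COLOR_RGB2HSV)
m=((h[...,0]>105)&(h[...,0]<130)&(h[...,1]>120)&(h[...,2]>40)).astype('uint8')
o=np.array([.5965,-.0182]);ax=np.array([.975,.223]);n=np.array([-.223,.975])
f=lambda p:np.round(((p[:2]-o)@ax*1e3,(p[:2]-o)@n*1e3),1)
for c in cv2.findContours(m,cv2.RETR_EXTERNAL,cv2.CHAIN_APPROX_NONE)[0]:
    if cv2.contourArea(c)<800: continue
    b=(cv2.boxPoints(cv2.minAreaRect(c))+.5)/4-.5
    if 260<b[:,0].mean()<310 and b[:,1].mean()<217:
        print(b)
        bb=b[np.argsort(b[:,1])][2:]
        for z in(.074,): print([f(onz(s,*p,z)) for p in bb],onz(s,*bb.mean(0),z))
E
```

```text
[[268.9655  212.81229]
 [270.2146  194.70016]
 [293.86078 196.33093]
 [292.6117  214.44305]]
[array([-16.7, -26.3]), array([-15.7,  20.2])] [ 0.58136405 -0.02470734  0.074     ]
```

```bash
python3 - <<'E'
from meas import *
s=pickle.load(open('scene0.pkl','rb'))
o=np.array([.5965,-.0182]);ax=np.array([.975,.223]);n=np.array([-.223,.975])
f=lambda p:np.round(((p[:2]-o)@ax*1e3,(p[:2]-o)@n*1e3),1)
W=lambda x,y,z:f(onz(s,250+(x+.5)/7-.5,205+(y+.5)/7-.5,z))
print('jaw inner',W(180,105,.049),W(303,106,.049))
print('jaw back',W(183,82,.049),W(300,85,.049))
print('c top back(edge)',W(155,152,.048),W(305,155,.048))
print('c top front',W(150,188,.048),W(300,190,.048))
print('plate front',W(288,213,.046))
print('bed near corners',W(85,485,.012),W(303,495,.012))
s=pickle.load(open('s3.pkl','rb'))
img=cv2.resize(s['img'],None,fx=4,fy=4,interpolation=cv2.INTER_CUBIC)
cv2.imwrite('pics/s3d.png',cv2.resize(s['img'][185:250,255:310],None,fx=9,fy=9,interpolation=cv2.INTER_CUBIC)[:,:,::-1])
E
```

```text
jaw inner [-29.  -16.1] [-31.9  19. ]
jaw back [-40.  -16.7] [-41.8  17.2]
c top back(edge) [ -7.8 -20.4] [-10.5  21.7]
c top front [  8.4 -19.6] [ 5.2 21.8]
plate front [13.1 19.3]
bed near corners [ 89.1 -26.7] [87.  30.6]
```

View pics/s3d.png

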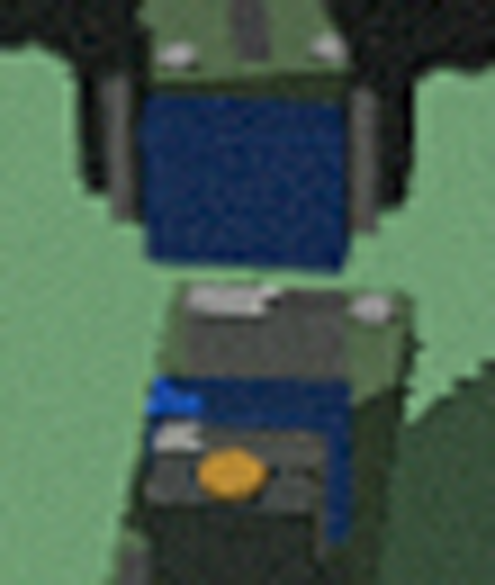

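```bash
python3 - <<'E'
from meas import *
s=pickle.load(open('s3.pkl','rb'))
o=np.array([.5965,-.0182]);ax=np.array([.975,.223]);n=np.array([-.223,.975])
for x in(-12.8,-16):
  for zb in(.072,.074,.076,.078):
    P=[np.r_[o+ax*x/1e3+n*y/1e3,z] for z in(zb,zb+.036) for y in(-23,21)]
    print(x,zb,proj(s,P).round(1).tolist())
E
```

```text
-12.8 0.072 [[270.4, 214.9], [292.9, 216.2], [269.8, 199.6], [292.9, 200.8]]
-12.8 0.074 [[270.3, 214.1], [292.9, 215.4], [269.7, 198.7], [292.9, 200.0]]
-12.8 0.076 [[270.3, 213.2], [292.9, 214.5], [269.7, 197.9], [292.9, 199.1]]
-12.8 0.078 [[270.3, 212.4], [292.9, 213.7], [269.6, 197.0], [292.9, 198.2]]
-16 0.072 [[270.6, 213.9], [293.1, 215.2], [270.0, 198.7], [293.0, 199.9]]
-16 0.074 [[270.6, 213.1], [293.1, 214.4], [270.0, 197.8], [293.0, 199.0]]
-16 0.076 [[270.5, 212.3], [293.1, 213.6], [269.9, 196.9], [293.0, 198.1]]
-16 0.078 [[270.5, 211.4], [293.1, 212.7], [269.9, 196.1], [293.0, 197.3]]
```

>>> carry_out --targets '[[[1, -0.8, 1.4, -8, 0, 0, 0], [1, -0.8, 1.4, -20, 0, 0, 0], [1, -0.8, 1.4, -25, 0, 0, 0], [1, -0.8, 1.4, -30, 0, 0, 0], [1, -0.8, 1.4, -30, 0, 0, 0]]]'

```text
time_s: 7.8
position: [0.5759, -0.021, 0.0738]
tool_rot: [[-0.975, -0.002, 0.222], [-0.222, 0.0, -0.975], [0.002, -1.0, -0.001]]
ft_force: [0.6, -0.0, -0.8]
grip_width: 0.0438
```

```bash
python3 - <<'E'
from h import *
s=snap('scene','s4');print(env.observe()['position'])
cv2.imwrite('pics/s4d.png',cv2.resize(s['img'][185:250,255:310],None,fx=9,fy=9,interpolation=cv2.INTER_CUBIC)[:,:,::-1])
E
```

```text
[ 0.57623218 -0.02101057  0.07455335]
```

View pics/s4d.png

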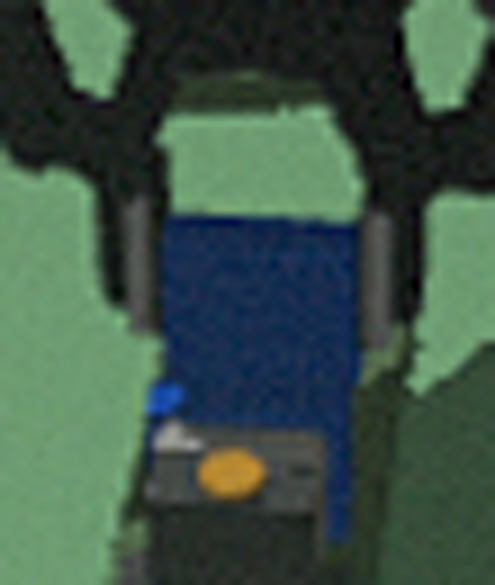

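Spacer held upright between the pads, lined up just behind spacer c (crop columns 163–357). I lower it.

>>> carry_out --targets '[[[1, 0, 0, -7, 0, 0, 0], [1, 0, 0, -14, 0, 0, 0], [1, 0, 0, -20, 0, 0, 0], [1, 0, 0, -25, 0, 0, 0], [1, 0, 0, -28, 0, 0, 0], [1, 0, 0, -28, 0, 0, 0]]]'

```text
time_s: 8.35
position: [0.576, -0.0208, 0.0462]
tool_rot: [[-0.975, -0.001, 0.222], [-0.222, 0.0, -0.975], [0.001, -1.0, -0.001]]
ft_force: [-0.8, 0.5, -1.3]
grip_width: 0.0436
```

>>> carry_out --targets '[[[1, 0, 0, -1, 0, 0, 0], [1, 0, 0, -2, 0, 0, 0], [1, 0, 0, -3, 0, 0, 0], [1, 0, 0, -3, 0, 0, 0]]]'

```text
time_s: 8.68
position: [0.5763, -0.0208, 0.044]
tool_rot: [[-0.975, 0.0, 0.223], [-0.223, -0.0, -0.975], [-0.0, -1.0, 0.0]]
ft_force: [-0.1, -0.4, -0.6]
grip_width: 0.0436
```

>>> carry_out --targets '[[[1, 0, 0, -1, 0, 0, 0], [1, 0, 0, -1, 0, 0, 0]]]'

```text
time_s: 8.85
position: [0.5763, -0.0208, 0.0429]
tool_rot: [[-0.975, 0.0, 0.223], [-0.223, 0.0, -0.975], [-0.0, -1.0, 0.0]]
ft_force: [0.1, -0.2, -1.4]
grip_width: 0.0434
```

>>> carry_out --targets '[[[1, 0, 0, -1, 0, 0, 0], [1, 0, 0, -1, 0, 0, 0]]]'

```text
time_s: 9.02
position: [0.5764, -0.0208, 0.0429]
tool_rot: [[-0.975, 0.001, 0.223], [-0.223, -0.0, -0.975], [-0.001, -1.0, 0.0]]
ft_force: [-3.0, 0.3, 7.1]
grip_width: 0.0433
```

>>> carry_out --targets '[[[1, 0, 0, 0.8, 0, 0, 0], [0.3, 0, 0, 0.8, 0, 0, 0], [0.2, 0, 0, 0.8, 0, 0, 0], [0.2, 0, 0, 0.8, 0, 0, 0], [0.2, 0, 0, 0.8, 0, 0, 0], [0.2, 0, 0, 0.8, 0, 0, 0]]]'

```text
time_s: 9.52
position: [0.5763, -0.0208, 0.0427]
tool_rot: [[-0.975, -0.0, 0.223], [-0.223, 0.0, -0.975], [0.0, -1.0, -0.0]]
ft_force: [-0.5, 0.2, 0.2]
grip_width: 0.0682
```

>>> carry_out --targets '[[[0.2, 0, 0, 10, 0, 0, 0], [0.2, 0, 0, 30, 0, 0, 0], [0.2, 0, 0, 60, 0, 0, 0], [1, -30, -7, 80, 0, 0, 0], [1, -66, -15, 80, 0, 0, 0], [1, -66, -15, 80, 0, 0, 0], [1, -66, -15, 80, 0, 0, 0], [1, -66, -15, 80, 0, 0, 0], [1, -66, -15, 80, 0, 0, 0], [1, -66, -15, 80, 0, 0, 0]]]'

```text
time_s: 10.35
position: [0.5112, -0.0358, 0.1227]
tool_rot: [[-0.975, 0.001, 0.223], [-0.223, -0.0, -0.975], [-0.0, -1.0, 0.0]]
ft_force: [0.2, 0.3, 0.4]
grip_width: 0.0001
```

```bash
python3 - <<'E'
from h import *
s=snap('scene','s5');print(env.observe()['position'])
cv2.imwrite('pics/s5d.png',cv2.resize(s['img'][160:290,220:330],None,fx=5,fy=4.6,interpolation=cv2.INTER_CUBIC)[:,:,::-1])
E
```

```text
[ 0.51099956 -0.03579614  0.12262394]
```

View pics/s5d.png

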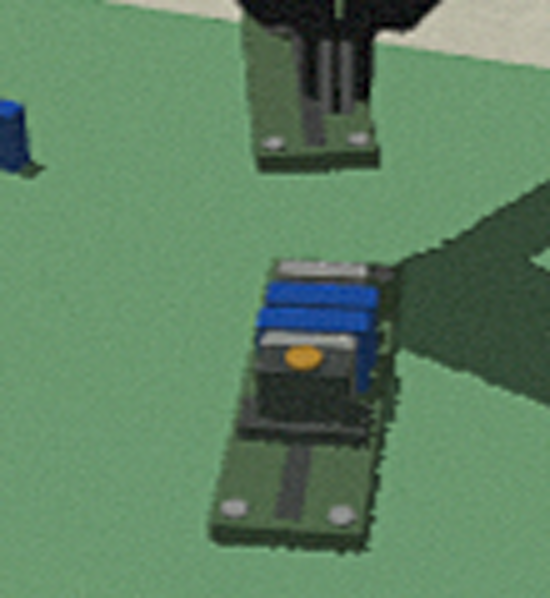

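>>> carry_out --targets '[[[1, 25, 4, -5, 0, 0, 0], [1, 25, 4, -30, 0, 0, 0], [1, 25, 4, -55, 0, 0, 0], [1, 25, 4, -70, 0, 0, 0], [1, 25, 4, -78, 0, 0, 0], [1, 25, 4, -78, 0, 0, 0], [1, 25, 4, -78, 0, 0, 0]]]'

```text
time_s: 10.98
position: [0.5358, -0.0319, 0.045]
tool_rot: [[-0.975, 0.0, 0.223], [-0.223, -0.0, -0.975], [-0.0, -1.0, 0.0]]
ft_force: [0.1, 0.4, 0.4]
grip_width: 0.0004
```

```bash
python3 - <<'E'
from h import *
s=snap('scene','s6');print(env.observe()['position'],env.observe()['ft_force'])
cv2.imwrite('pics/s6d.png',cv2.resize(s['img'][160:290,220:330],None,fx=5,fy=4.6,interpolation=cv2.INTER_CUBIC)[:,:,::-1])
E
```

```text
[ 0.5359665  -0.03194702  0.04557185] [-0.09089274 -1.08516013  0.19428955]
```

View pics/s6d.png

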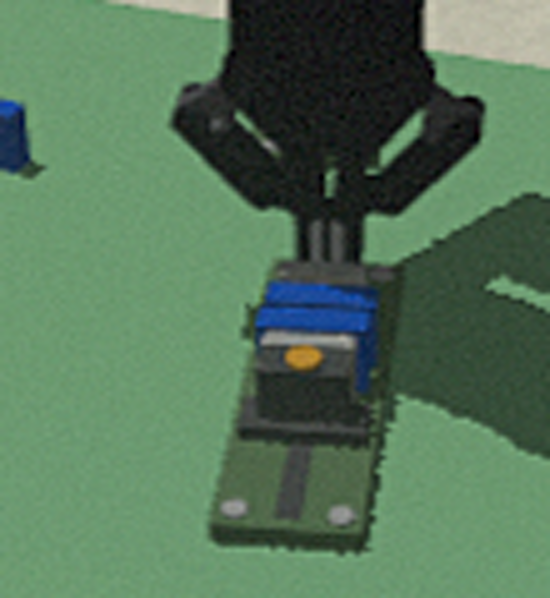

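>>> carry_out --targets '[[[1, 2.9, 0.7, 0, 0, 0, 0], [1, 5.8, 1.3, 0, 0, 0, 0], [1, 8.8, 2, 0, 0, 0, 0], [1, 10.7, 2.4, 0, 0, 0, 0], [1, 10.7, 2.4, 0, 0, 0, 0]]]'

```text
time_s: 11.45
position: [0.5462, -0.0294, 0.045]
tool_rot: [[-0.975, -0.0, 0.223], [-0.223, -0.0, -0.975], [0.0, -1.0, 0.0]]
ft_force: [-1.7, -1.4, 1.2]
grip_width: -0.0001
```

>>> carry_out --targets '[[[1, 1, 0.2, 0, 0, 0, 0], [1, 2, 0.45, 0, 0, 0, 0], [1, 2.9, 0.7, 0, 0, 0, 0], [1, 2.9, 0.7, 0, 0, 0, 0]]]'

```text
time_s: 11.78
position: [0.5489, -0.0287, 0.0448]
tool_rot: [[-0.975, -0.0, 0.223], [-0.223, 0.0, -0.975], [0.0, -1.0, -0.0]]
ft_force: [-3.0, -1.0, 2.7]
grip_width: -0.0
```

>>> carry_out --targets '[[[1, 1.5, 0.3, 0, 0, 0, 0], [1, 2.9, 0.7, 0, 0, 0, 0], [1, 2.9, 0.7, 0, 0, 0, 0], [1, 2.9, 0.7, 0, 0, 0, 0]]]'

```text
time_s: 12.12
position: [0.5518, -0.0281, 0.0448]
tool_rot: [[-0.975, -0.0, 0.223], [-0.223, -0.0, -0.975], [0.0, -1.0, 0.0]]
ft_force: [-2.8, -1.8, 0.9]
grip_width: -0.0003
```

>>> carry_out --targets '[[[1, 1, 0.2, 0, 0, 0, 0], [1, 2, 0.4, 0, 0, 0, 0], [1, 2, 0.4, 0, 0, 0, 0], [1, 2, 0.4, 0, 0, 0, 0]]]'

```text
time_s: 12.45
position: [0.5538, -0.0276, 0.0448]
tool_rot: [[-0.975, -0.0, 0.223], [-0.223, 0.0, -0.975], [0.0, -1.0, -0.0]]
ft_force: [-3.0, -0.6, 2.1]
grip_width: 0.0001
```

>>> carry_out --targets '[[[1, 1, 0.2, 0, 0, 0, 0], [1, 2, 0.4, 0, 0, 0, 0], [1, 2, 0.4, 0, 0, 0, 0], [1, 2, 0.4, 0, 0, 0, 0]]]'

```text
time_s: 12.78
position: [0.5557, -0.0272, 0.0448]
tool_rot: [[-0.975, -0.001, 0.223], [-0.223, 0.0, -0.975], [0.001, -1.0, -0.0]]
ft_force: [-4.7, -1.3, 2.9]
grip_width: 0.0
```

>>> carry_out --targets '[[[1, 1, 0.2, 0, 0, 0, 0], [1, 1, 0.2, 0, 0, 0, 0], [1, 1, 0.2, 0, 0, 0, 0]]]'

```text
time_s: 13.03
position: [0.5562, -0.027, 0.0447]
tool_rot: [[-0.975, -0.002, 0.223], [-0.223, 0.0, -0.975], [0.002, -1.0, -0.0]]
ft_force: [-7.4, -1.1, 4.3]
grip_width: -0.0001
```

>>> carry_out --targets '[[[1, 1, 0.2, 0, 0, 0, 0], [1, 1, 0.2, 0, 0, 0, 0], [1, 1, 0.2, 0, 0, 0, 0]]]'

```text
time_s: 13.28
position: [0.5568, -0.0269, 0.0448]
tool_rot: [[-0.975, -0.003, 0.223], [-0.223, -0.0, -0.975], [0.003, -1.0, -0.001]]
ft_force: [-9.4, -0.9, 5.2]
grip_width: -0.0004
```

```bash
python3 - <<'E'
from h import *
s=snap('scene','s7');print(env.observe()['position'],env.observe()['ft_force'])
cv2.imwrite('pics/s7d.png',cv2.resize(s['img'][205:265,260:315],None,fx=9,fy=9,interpolation=cv2.INTER_CUBIC)[:,:,::-1])
E
```

```text
[ 0.55677826 -0.02689829  0.04476444] [-9.29110279 -2.28916305  5.98117848]
```

View pics/s7d.png

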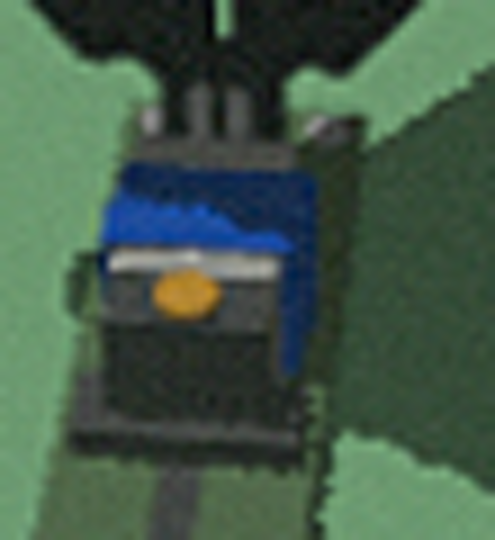

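>>> carry_out --targets '[[[1, 1, 0.2, 0, 0, 0, 0], [1, 1, 0.2, 0, 0, 0, 0], [1, 1, 0.2, 0, 0, 0, 0], [1, 1, 0.2, 0, 0, 0, 0], [1, 1, 0.2, 0, 0, 0, 0], [1, 1, 0.2, 0, 0, 0, 0]]]'

```text
time_s: 13.83
position: [0.5573, -0.0268, 0.0448]
tool_rot: [[-0.975, -0.004, 0.223], [-0.223, -0.0, -0.975], [0.004, -1.0, -0.001]]
ft_force: [-12.1, -3.1, 7.5]
grip_width: 0.0
```

>>> carry_out --targets '[[[1, 0, 0, 0, 0, 0, 0], [1, 0, 0, 0, 0, 0, 0], [1, 0, 0, 0, 0, 0, 0], [1, 0, 0, 0, 0, 0, 0], [1, 0, 0, 0, 0, 0, 0], [1, 0, 0, 0, 0, 0, 0], [1, 0, 0, 0, 0, 0, 0], [1, 0, 0, 0, 0, 0, 0], [1, 0, 0, 0, 0, 0, 0], [1, 0, 0, 0, 0, 0, 0], [1, 0, 0, 0, 0, 0, 0], [1, 0, 0, 0, 0, 0, 0]]]'

```text
time_s: 14.83
position: [0.5573, -0.0268, 0.0447]
tool_rot: [[-0.975, -0.004, 0.223], [-0.223, -0.0, -0.975], [0.004, -1.0, -0.001]]
ft_force: [-11.2, -2.9, 8.0]
grip_width: -0.0
```

```bash
python3 - <<'E'
from h import *
s=snap('scene','s8');t=snap('top','t8');print(env.observe()['position'],env.observe()['ft_force'])
cv2.imwrite('pics/s8d.png',cv2.resize(s['img'][205:265,260:315],None,fx=9,fy=9,interpolation=cv2.INTER_CUBIC)[:,:,::-1])
E
```

```text
[ 0.55730958 -0.02679275  0.04476207] [-11.68230945  -3.84591579   7.15918057]
```

View pics/s8.png

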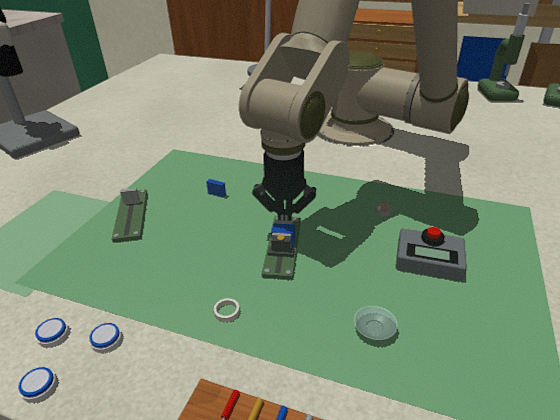

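View pics/s8d.png

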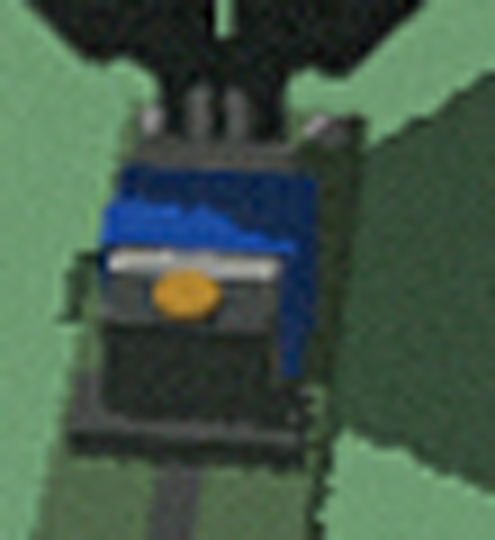

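The jaw holds steady at about 12 N. The two spacers sit flush between jaw and stop (crop rows 165–250), and the spare stays on the mat at (216,187).

```bash
python3 -c "
from rig import env
print(env.close_job())"
```

```text
the job is handed in; nothing more can be done
None
```

The job is done and handed in at about 15 s of the 72 s allowed, with the closed fingers still pushing the jaw.

- **Button:** I pressed the red zero button until it bottomed out; the force rose from 5 N to 16.6 N with almost no further movement. The camera then showed it back up.
- **Spacer:** I measured a gap of about 38 mm and stood one loose spacer upright beside the one already in the clamp.
- **Clamping:** The jaw stopped after about 10 mm of its 22 mm travel. The force then climbed from about 5 N to 12 N over only about 1.6 mm more, so the jaw had closed on the two spacers and the third was not needed.
- **Last checks:** The push held steady at about 12 N for over a second. The picture showed both spacers flush between jaw and stop, and the spare still on the mat. I did not touch the ring, the movement or the dish. The ring and dish look unmoved; the movement lies in the arm's shadow, so I could not see it as clearly.
- **Disagreements:** While I was placing the spacer, the camera and the arm position differed by about 1.5–3 mm along the bed; the spacer still went in cleanly. There was also an upward force of 7–8 N on the fingers during the final push, probably friction at the jaw face, which stayed steady.

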